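Crank the heater lift up under the flask

ROBOT

A 6-joint arm with a two-finger parallel gripper is mounted at the origin on the work surface. World frame = base frame: x ahead of the robot, y to its left, z up, the work surface at z = 0. Lengths are in m, angles in rad, forces in N, time in s.
With the tool pointing down it reaches from about 0.275 to 1 m from the base axis. Payload 8.4 kg.
Tool frame: the origin (TCP) lies on the centre line of the jaws, within the pads' length; the fingertips stand 17 mm ahead of it and the grasp point (between the pads) lies 2 mm behind it (bot.tcp_to_tips is the z of the fingertips in the tool frame, in m); z points along the fingers, y is the line along which they close (so a half turn about z gives the same grasp; the last joint's range is limited). The gripper opens to 85 mm and grips with 20 to 120 N. Pads are 22 mm wide; open, the fingers measure 114 mm over their backs; the gripper's body (76 mm by 85 mm) begins 54 mm behind the grasp point. The pads swing forward as they close: fully open they stand 13 mm farther back than shut.
Start: joints at [-1.109, 0.353, 1.633, -0, 1.155, -0.002], TCP at [0.28, -0.559, 0.219] pointing down, gripper open.
Joint ranges: [-2.63, 2.63], [-0.92, 2.1], [0.06, 2.66], [-1.3, 4.44], [0, 2.69], [-3.02, 3.02]. Speed limits (rad/s): [2.22, 2.22, 2.79, 3.14, 3.14, 3.14].

INTERFACE

Orientations are given as a unit quaternion [x, y, z, w].
In Python, from workcell import bot, hand, kinematics, get_obs, vision, hand_in gives the robot as it stands. The module is installed in compiled form; this text tells all that it offers. Calls block until the motion is done:
- bot.reach(position, orientation): joint-space move of the TCP to a pose.
- bot.servo_line(position, ori=None, velocity=0.15): straight line of the TCP; ori=None keeps the orientation; velocity is the mean speed in m/s.
- bot.goto_joints(angles): joint-space move.
- hand.move_gripper(opening, strength=None): finger opening in m; strength is the grip in N (None keeps the last); returns when the fingers have stopped.
- bot.dwell(seconds).
- kinematics.solve_ik(position, orientation): joint angles nearest the present ones, or None.
- get_obs(): the state.
- vision.read_camera(name): name is "scene" or "top" or "wrist"; returns a dict with "frame" (400x640x3 uint8, red, green, blue), "intrinsics" (3x3 intrinsics, pixels), "view" (4x4, takes a point from world to camera coordinates). Camera axes: x right, y down, z forward; pixel columns grow to the right and rows downward; lengths in m; the calibration is good to about 2 mm. The wrist camera is an equidistant fisheye: a pixel r from the principal point sees the ray r / f radians off the axis. A picture is of the moment at which its call begins. There is no depth.
A pose or a line that the arm cannot do raises bot.IKError and nothing moves.
- hand_in(): hands the job in; it is judged then, once.
The state is a dict: "time_s": time; "joint_pos": joint angles; "joint_vel": joint speeds; "joint_efforts": joint torques, N m; "position": TCP position; "orientation": TCP orientation; "wrist_force": force on the tool from outside, world axes, zero at the start; "ft_torque": the same for the moment, N m; "gripper_width": finger opening in m; "grip_force": force on a finger pad.
Only numpy, scipy, OpenCV 4.12 (cv2) and the standard library are available. Lean on these libraries where they do the work, as an engineer would, in place of code of your own. Each camera call takes 0.05 s, during which the arm holds its last target. There are 200 camera calls.

TASK

Raise the heating plate under the clamped flask to its upper stop: take the loose crank from the steel tray, fit it fully home on the gearbox's square spindle, and turn it clockwise (seen from above) until you feel it come up against the stop. Do not force it, neither when fitting nor at the stop. Then lift the crank off and lay it flat in its tray again, leaving everything else where it stands.

Things in the scene. Friction and masses are not known exactly. Their poses are not given: they have to be found in the camera images.
- crank: Loose dark-steel crank, 160-250 g, lying flat in the tray, handle up. Origin: centre of the hub's underside; z up. Hub: upright block 30 x 30 mm, 42 mm tall. Centred in its underside a square socket 16 mm wide, 27 mm deep, with a 2 mm lead-in, its sides and the hub's along x and y. Flat arm 16 mm wide, 12 mm thick, from the hub's foot along +x to 78 mm.
- crank_handle (a point): On the crank: point on the axis of the upright round black handle, 18 mm in diameter, at the arm's end 65 mm from the hub's axis; this point is 66 mm above the crank's underside, the handle's top 82 mm. The handle spins freely on its pin.
- lift: White heater lift, fixed to the bench. Origin: on the bench directly below the spindle's axis; z up. Around the origin stands the gearbox, 90 x 90 mm, top at 70 mm. The heating plate (140 x 140 mm) is 270 mm away along -y, under a glass flask hung from a rod (400 mm tall, at x 100, y -340 mm).
- seat (a point): Centre of the round steel shoulder (64 mm wide) on the gearbox, 80 mm above the bench, on the spindle's upright axis. The crank's underside rests on it when fully home. Forcing is over 50 N pressing on the spindle while fitting, or over about 20 N on the handle against the stop: push down with 4 to 10 N and stop turning at 8 to 12 N.
- spindle_tip (a point): Centre of the top of the square steel spindle, 14 mm wide, edges slightly rounded, 23 mm above the shoulder. Its angle differs each time and is not reported: rest the socket lightly on it and turn up to a quarter turn until it drops on (fits four ways), or look. Turning takes about 0.25 N m; it stays where left and ends at a hard stop, 2 to 3 rad clockwise from the start.
- plate_top (a point): Centre of the heating plate's top face. The plate rises 10 mm per radian of clockwise turning; at the upper stop this point is 134 mm above the lift's origin. It starts 20 to 30 mm lower.
- tray: Shallow steel tray, fixed, 200 mm (x) by 150 mm (y), floor 4 mm thick, walls 4 mm thick and 14 mm high in all. Origin: centre of its underside. The crank starts with its hub about 50 mm from the centre towards -x, its arm roughly along +x.
- stopper: Black rubber stopper, 26 mm wide, 24 mm tall, standing in the tray's +x -y corner; leave alone.
- bottle: Amber bottle, 60 mm wide, 110 mm tall; leave alone.
- beaker: Glass beaker, 70 mm wide, 85 mm tall; leave alone.
- jar: White jar, 50 mm wide, 60 mm tall; leave alone.
- spatula: Flat spatula with a wooden handle, lying, 160 mm long; leave alone.
- clamp: Steel clamp head, 30 mm block with a screw; leave alone.
- dish: Shallow glass dish, 90 mm wide, 18 mm tall; leave alone.
There are look-alikes about, which are no part of the job. Several things have the shape of the crank; the one meant has the colours described above.

How it is judged:
By the outcome, as a careful person would: the job done as asked, in the order asked, and still so for the second after the job is handed in, with the robot touching nothing.
It also fails if it takes over 72 s, if anything falls off the work surface, if the arm or the gripper's body presses on something with over 40 N, if the wrist force passes 120 N, or if a joint passes its speed limit or range.

## Working session

There is one attempt and no reset: what is moved stays moved. The work goes in short steps, each a Python script; the robot and the scene stay as the last script left them, time stands still between calls to the robot, and variables do not carry over. Pictures are saved under pics/ and viewed, at most 10 in all, crops included, and the job is handed in when it is done.

```bash
mkdir -p pics; cat > h.py <<'E'
import numpy as np, cv2
from workcell import bot, hand, kinematics, get_obs, vision, hand_in
from scipy.spatial.transform import Rotation as R
def snap(n,f,crop=None,s=1):
    c=vision.read_camera(n); im=c["frame"][:,:,::-1]
    np.savez(f'pics/{f}.npz',K=c["intrinsics"],V=c["view"],im=im)
    save(im,f,crop,s); return c
def save(im,f,crop=None,s=1):
    if crop: u0,v0,u1,v1=crop; im=im[v0:v1,u0:u1]
    cv2.imwrite(f'pics/{f}.png',cv2.resize(im,None,fx=s,fy=s,interpolation=cv2.INTER_CUBIC))
def ray(f,u,v,fish=False):
    d=np.load(f'pics/{f}.npz');K,V=d['K'],d['V']
    x=(u-K[0,2])/K[0,0];y=(v-K[1,2])/K[1,1]
    if fish:
        r=np.hypot(x,y);k=np.sin(r)/max(r,1e-9);p=np.array([x*k,y*k,np.cos(r)])
    else: p=np.array([x,y,1.])
    Rm=V[:3,:3];return -Rm.T@V[:3,3],Rm.T@p
def atz(f,u,v,z,fish=False):
    o,d=ray(f,u,v,fish);return o+d*(z-o[2])/d[2]
def down(a): # tool down, tool y axis at world yaw a+90deg for x
    return (R.from_euler('z',a)*R.from_euler('x',np.pi)).as_quat()
E
python3 -c "
from h import *
for n in('top','scene'):
    c=snap(n,n+'0',s=1.25); print(c['intrinsics'],c['view'])
o=get_obs();print(o)
print(R.from_quat(o['orientation']).as_matrix())"
```

```text
[[410.35696211   0.         326.40365485]
 [  0.         410.35696211 193.17316845]
 [  0.           0.           1.        ]] [[ 2.43418846e-03 -9.99520444e-01 -3.08700133e-02  1.40970579e-01]
 [-9.95323506e-01  5.59386091e-04 -9.65960980e-02  5.64231509e-01]
 [ 9.65670429e-02  3.09607829e-02 -9.94844830e-01  1.00022598e+00]
 [ 0.00000000e+00  0.00000000e+00  0.00000000e+00  1.00000000e+00]]
[[423.28102581   0.         314.7142502 ]
 [  0.         423.28102581 195.12052433]
 [  0.           0.           1.        ]] [[ 0.70276255  0.71134868  0.01038546 -0.46429846]
 [ 0.47445417 -0.45774986 -0.75190312 -0.12886246]
 [-0.53011136  0.53333678 -0.6591918   1.31984113]
 [ 0.          0.          0.          1.        ]]
{'time_s': 0.1, 'joint_pos': array([-1.10940707e+00,  3.53584603e-01,  1.63409195e+00,  2.55924437e-05,
        1.15524661e+00, -2.39681031e-03]), 'joint_vel': array([-6.26872794e-05, -1.20320218e-05,  1.53564308e-03, -1.21491131e-03,
       -1.08813691e-03, -7.84236050e-04]), 'joint_efforts': array([-7.83961259e-04, -6.06360698e+01, -3.42818713e+01,  5.69258066e-05,
        4.05295970e-03, -4.81832421e-05]), 'position': array([ 0.27938155, -0.55854412,  0.21801945]), 'orientation': array([ 9.73234056e-01,  2.29815209e-01, -1.39939662e-04, -6.50473950e-04]), 'wrist_force': array([-0.25412877,  0.45242062,  0.66731133]), 'ft_torque': array([0.04131616, 0.0440464 , 0.03391713]), 'grip_force': 0.0, 'gripper_width': 0.08584393384356155}
[[ 8.94369900e-01  4.47327793e-01 -5.71365704e-04]
 [ 4.47328158e-01 -8.94369093e-01  1.20180628e-03]
 [ 2.65895234e-05 -1.33044733e-03 -9.99999115e-01]]
```

View pics/top0.png

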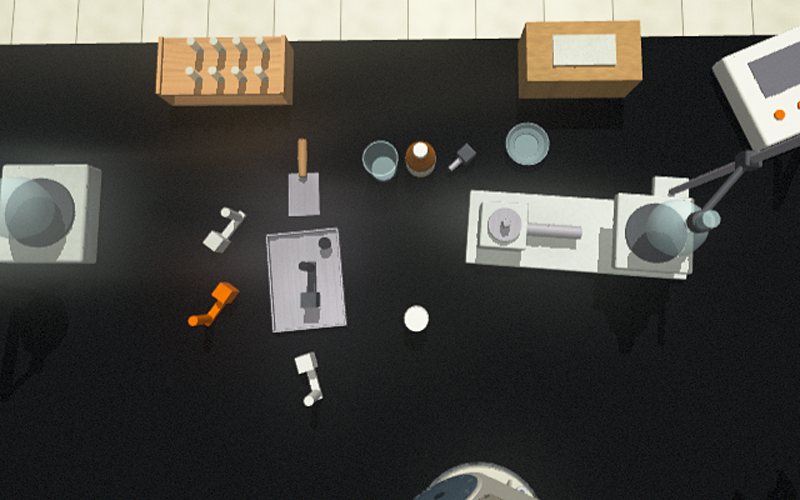

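View pics/scene0.png

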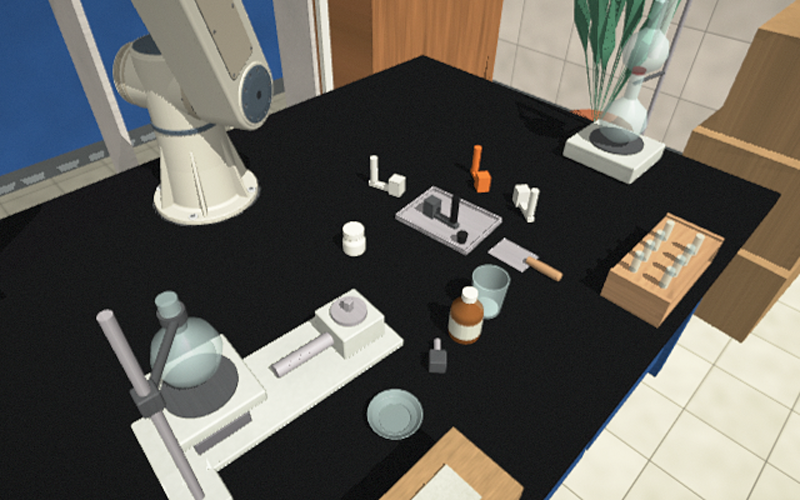

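The crank-shaped candidates in the top view (1.25x pixels) are white (225,228), orange (213,305), white (308,378) and dark steel (310,285) in the tray. Only the last one is dark with a black handle and in the tray. I'll confirm it, and look at the spindle, in one enlarged crop.

```bash
python3 -c "
from h import *
t=np.load('pics/top0.npz')['im'];
a=cv2.resize(t[175:275,205:285],None,fx=5,fy=5,interpolation=2);b=cv2.resize(t[155:205,375:425],None,fx=7,fy=7,interpolation=2)
a=np.clip(a.astype(float)*1.5,0,255).astype('uint8')
m=np.zeros((500,750,3),'uint8');m[:,:400]=a;m[:350,400:]=b
cv2.imwrite('pics/m.png',m)"
```

```text
(no output)
```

View pics/m.png

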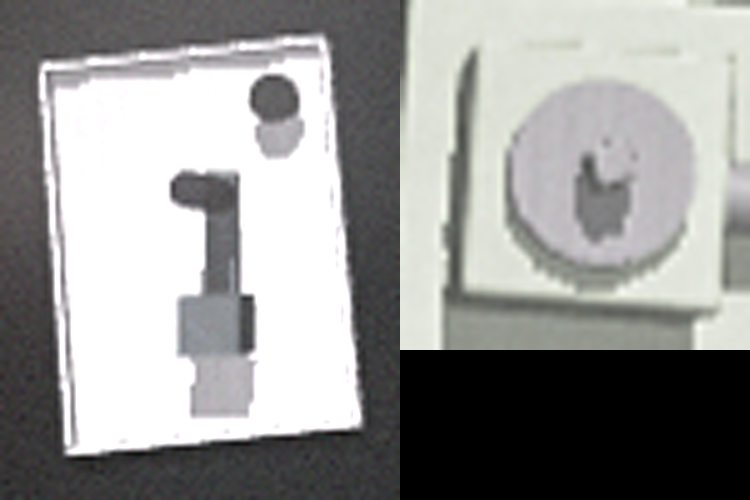

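```bash
python3 -c "
from h import *
f=lambda x,y:(205+x/5,175+y/5)
hub=[atz('top0',*f(*p),.046) for p in((178,295),(241,295),(241,355),(178,355))]
print(np.round(hub,4),np.mean(hub,0))
print('armend',atz('top0',*f(222,172),.016))
tr=[atz('top0',*f(*p),.014) for p in((42,62),(327,36),(361,428),(67,453))]
print('tray',np.round(tr,4),np.mean(tr,0)); d=tr[0]-tr[3];print(np.arctan2(d[1],d[0]));d=tr[1]-tr[2];print(np.arctan2(d[1],d[0]))
s=atz('top0',375+202/7,155+172/7,.080);print('seat',s)
t=atz('top0',375+215/7,155+150/7,.103);print('tip',t)
print(kinematics.solve_ik(s+[0,0,.2],down(0)))
bot.reach(s+[-0.06,0,.2],down(0)); print(get_obs()['time_s'],get_obs()['joint_pos'])
c=snap('wrist','w1',s=1.25);print(c['intrinsics'],c['view'])
"
```

```text
[[0.4617 0.352  0.046 ]
 [0.4617 0.3208 0.046 ]
 [0.4325 0.3202 0.046 ]
 [0.4324 0.3513 0.046 ]] [0.44705765 0.33610772 0.046     ]
armend [0.52398801 0.33807945 0.016     ]
tray [[0.5807 0.4329 0.014 ]
 [0.594  0.2858 0.014 ]
 [0.3952 0.2655 0.014 ]
 [0.382  0.4143 0.014 ]] [0.48797202 0.34961307 0.014     ]
0.09314445711824279
0.10183334463586251
seat [ 0.59160935 -0.04437139  0.08      ]
tip [ 0.59596816 -0.04514438  0.103     ]
[-7.73893572e-02  2.51686356e-01  1.63441424e+00 -4.44089210e-16
  1.25549206e+00  1.49340697e+00]
2.175 [-8.70861201e-02  1.53987929e-01  1.75723875e+00 -2.22488716e-04
  1.23048714e+00  1.48431226e+00]
[[309.70691629   0.         318.23100439]
 [  0.         309.70691629 201.75192938]
 [  0.           0.           1.        ]] [[-3.91201091e-04 -9.99999893e-01 -2.47278522e-04 -4.54879236e-02]
 [-9.45317150e-01  2.89158642e-04  3.26152423e-01  4.39998178e-01]
 [-3.26152316e-01  3.61347812e-04 -9.45317162e-01  6.12743181e-01]
 [ 0.00000000e+00  0.00000000e+00  0.00000000e+00  1.00000000e+00]]
```

View pics/w1.png

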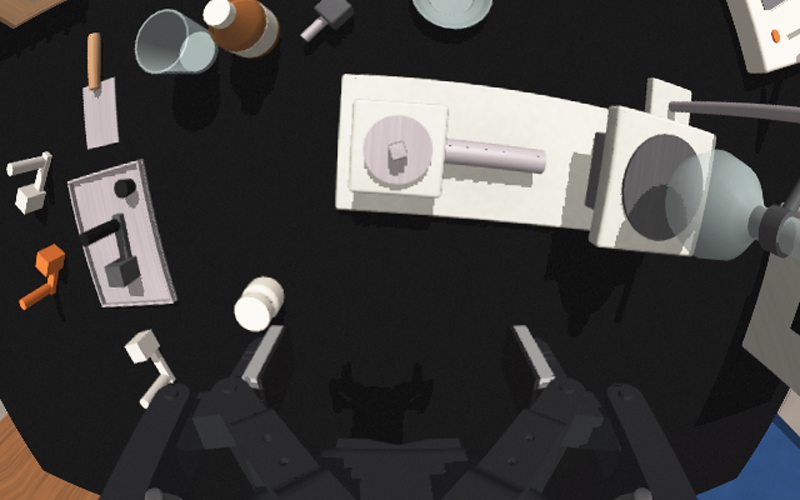

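Spindle visible at about (397,150) in the 1.25x wrist picture, seat disc centred about (397,151). I'll enlarge it.

```bash
python3 -c "
from h import *
d=np.load('pics/w1.npz');save(d['im'],'w1c',(275,75,365,175),6)
V=d['V'];print('cam',-V[:3,:3].T@V[:3,3],get_obs()['position'])"
```

```text
cam [ 0.61576764 -0.04583656  0.43571892] [ 0.53161922 -0.04507193  0.2798981 ]
```

View pics/w1c.png

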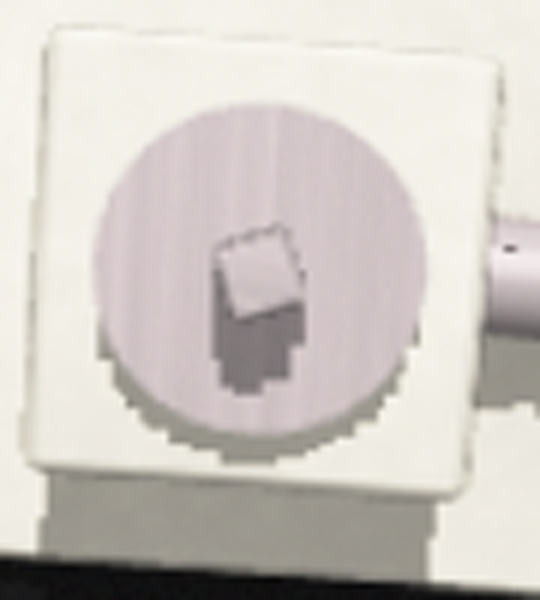

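```bash
python3 -c "
from h import *
f=lambda x,y:(275+x/6,75+y/6)
print('seat',atz('w1',*f(260.5,268),.08,True))
q=np.array([atz('w1',*f(*p),.103,True) for p in((215,245),(283,225),(302,298),(236,320))])
print(q,q.mean(0));
for i in range(4):
    e=q[(i+1)%4]-q[i];print(np.degrees(np.arctan2(e[1],e[0]))%90,np.linalg.norm(e))
bot.reach(q.mean(0)*[1,1,0]+[0.05,0,.26],down(np.pi));
def px(f,p):
    d=np.load(f'pics/{f}.npz');c=d['V'][:3,:3]@p+d['V'][:3,3];n=np.hypot(*c[:2]);t=np.arctan2(n,c[2]);return d['K'][:2,2]+d['K'][0,0]*t*c[:2]/n
snap('wrist','w2'); s=px('w2',np.array([.592,-.045,.09]))
bot.reach([.51,.34,.24],down(np.pi)); snap('wrist','w3'); c=px('w3',np.array([.475,.34,.03]))
print(s,c,get_obs()['time_s'],get_obs()['joint_pos'])
A=[int(s[0])-40,int(s[1])-45];B=[int(c[0])-50,int(c[1])-45];print(A,B)
i=np.load('pics/w2.npz')['im'];j=np.load('pics/w3.npz')['im']
A=np.maximum(A,0);B=np.maximum(B,0)
a=cv2.resize(i[A[1]:A[1]+90,A[0]:A[0]+66],None,fx=6,fy=6,interpolation=2);b=cv2.resize(j[B[1]:B[1]+90,B[0]:B[0]+66],None,fx=6,fy=6,interpolation=2)
b=np.clip(b*1.5,0,255).astype('uint8');cv2.imwrite('pics/m2.png',np.hstack([a,b]));print(A,B,a.shape)
"
```

```text
seat [ 0.59183124 -0.04595047  0.08      ]
[[ 0.59753286 -0.03788811  0.103     ]
 [ 0.60110586 -0.04992261  0.103     ]
 [ 0.58798844 -0.05332245  0.103     ]
 [ 0.58401179 -0.04157462  0.103     ]] [ 0.59265974 -0.04567694  0.103     ]
16.53594323860439 0.012553709140443438
14.530452504264133 0.013550852280535045
18.700994147946076 0.012402631376257644
15.250951914173699 0.014014626528801297
[319.54113177 130.60404534] [319.46720913 139.59839651] 6.475 [ 5.83827029e-01  3.15378521e-01  1.63778786e+00 -3.34306094e-04
  1.18823422e+00 -9.85607658e-01]
[279, 85] [269, 94]
[279  85] [269  94] (540, 396, 3)
```

View pics/m2.png

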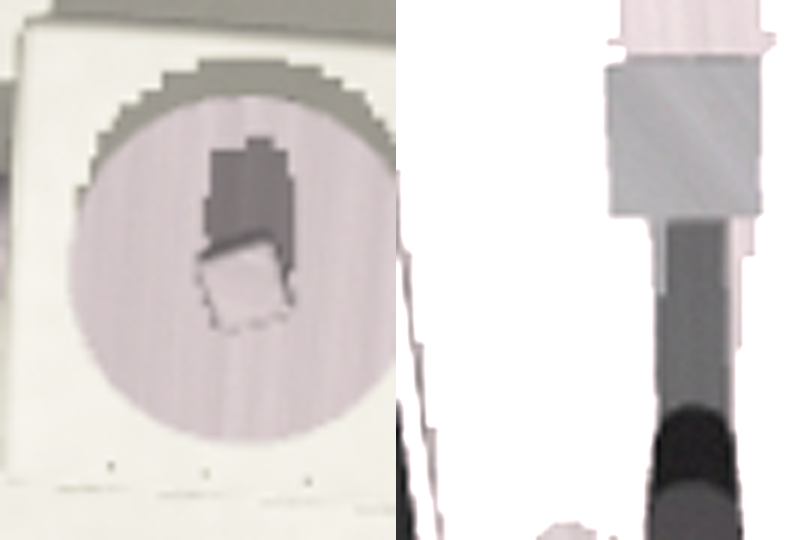

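Left: seat disc centre about (243,268), tip about (244,284). Right: crank confirmed as dark steel with a black handle, hub top corners (609,62), (760,55), (760,215), (611,215).

```bash
python3 -c "
from h import *
f=lambda x,y:(279+x/6,85+y/6); g=lambda x,y:(269+(x-396)/6,94+y/6)
print('seat',atz('w2',*f(243,268.5),.08,True))
q=np.array([atz('w2',*f(*p),.103,True) for p in((197,265),(270,240),(292,300),(218,332))]);print('tip',q.mean(0))
for i in range(4):
    e=q[(i+1)%4]-q[i];print(np.degrees(np.arctan2(e[1],e[0]))%90,np.linalg.norm(e))
h=np.array([atz('w3',*g(*p),.046,True) for p in((609,60),(760,57),(760,215),(611,215))]);print(h,'hub',h.mean(0))
print('handle',atz('w3',*g(693,525),.086,True),atz('w3',*g(697,220),.016,True))
print(get_obs()['wrist_force'],get_obs()['ft_torque'])
"
```

```text
seat [ 0.59209176 -0.04499852  0.08      ]
tip [ 0.59247539 -0.04489322  0.103     ]
19.114101840227946 0.01293947446660589
20.105532736144497 0.010856265339325362
23.76124025968845 0.013615960782474885
16.98822550989925 0.011966026885651454
[[0.4323122  0.32329671 0.046     ]
 [0.43178919 0.35127473 0.046     ]
 [0.46166875 0.35141605 0.046     ]
 [0.46163397 0.3234583  0.046     ]] hub [0.44685103 0.33736145 0.046     ]
handle [0.51128916 0.33877583 0.086     ] [0.46574703 0.33969039 0.016     ]
[-0.48925534  0.49220272  0.20444989] [0.02389153 0.0194009  0.01042947]
```

```bash
cat > /dev/null; python3 -c "
from h import *
a=down(np.pi+.018)
bot.reach([.4469,.3375,.12],a); bot.servo_line([.4469,.3375,.035],velocity=.12)
hand.move_gripper(0.0,100); o=get_obs();print(o['gripper_width'],o['grip_force'],o['position'],o['time_s'],o['wrist_force'])
bot.servo_line([.4469,.3375,.20],velocity=.2)
o=get_obs();print(o['gripper_width'],o['wrist_force'],o['ft_torque'])
bot.reach([.5923,-.0453,.18],down(np.pi+.31))
o=get_obs();print(o['position'],o['wrist_force'],o['ft_torque'],o['time_s'],o['joint_pos'])
snap('scene','s1');i=np.load('pics/s1.npz')['im'];w=vision.read_camera('wrist')['frame'][:,:,::-1]
cv2.imwrite('pics/m3.png',np.hstack([cv2.resize(i[180:300,190:350],None,fx=2.5,fy=2.5),cv2.resize(w[50:290,160:480],(400,300))]))
"
```

```text
-4.797636848318034e-05 0.0 [0.44687978 0.33747836 0.03497188] 8.7 [-0.87850243  0.54729162 -0.29905319]
-0.00024041248190920524 [-0.23776804 -0.82078995 -0.9764069 ] [ 0.02617247 -0.0327391   0.0241057 ]
[ 0.59220353 -0.04446057  0.17979559] [ 0.09290754 -0.48410286 -0.0427477 ] [ 0.00288584  0.01727394 -0.00711407] 11.1917 [-7.76433367e-02  3.44847718e-01  1.73892350e+00  3.48311875e-04
  1.05823761e+00 -1.95901231e+00]
```

View pics/m3.png

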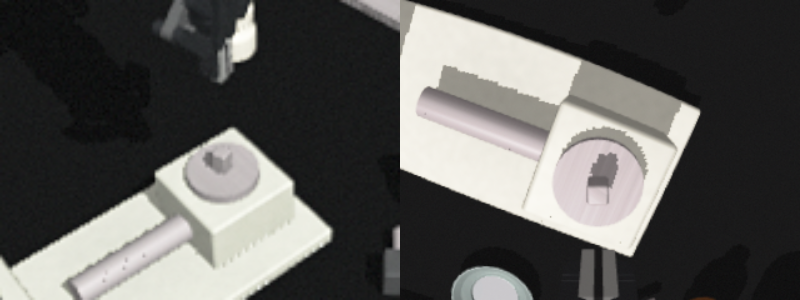

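The gripper closed to 0, so the crank was missed. I'll look at the tray.

```bash
python3 -c "
from h import *
hand.move_gripper(.085);o=get_obs();print(o['gripper_width'],o['time_s'])
snap('top','t2');snap('scene','s2')
t=np.load('pics/t2.npz')['im'];s=np.load('pics/s2.npz')['im']
a=cv2.resize(t[175:275,205:285],None,fx=5,fy=5,interpolation=2);b=cv2.resize(s[140:205,310:405],None,fx=4,fy=4,interpolation=2)
a=np.clip(a*1.5,0,255).astype('uint8');m=np.zeros((500,780,3),'uint8');m[:,:400]=a;m[:260,400:]=b
cv2.imwrite('pics/m4.png',m)
"
```

```text
0.08475116513235602 12.075
```

View pics/m4.png

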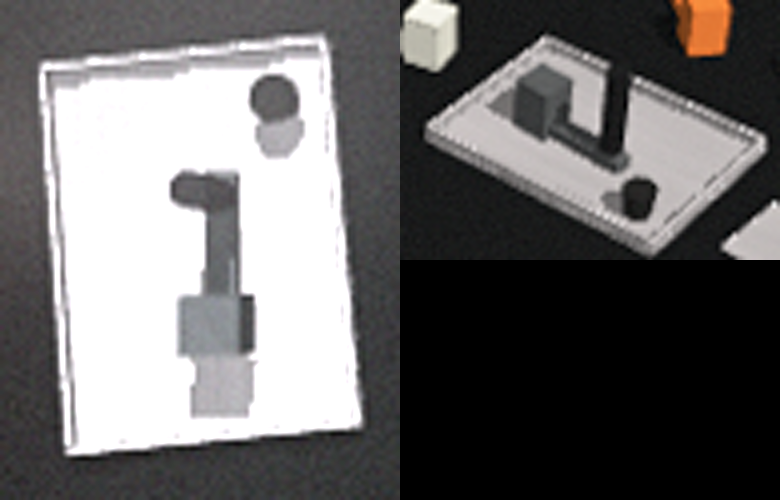

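```bash
python3 -c "
from h import *
print('scene hub',atz('s2',310+(545-400)/4,140+80/4,.046))
a=down(np.pi+.018)
bot.reach([.4469,.3375,.13],a); bot.servo_line([.4469,.3375,.033],velocity=.12)
o=get_obs();print(o['position'],o['gripper_width'],o['wrist_force'],o['time_s'])
snap('scene','s3');snap('wrist','w4');snap('top','t3')
for w in(.05,.04,.03,.026):
    hand.move_gripper(w,40);o=get_obs();print(w,o['gripper_width'],o['grip_force'],o['time_s'],o['wrist_force'])
snap('scene','s4')
t,s,w,s4=[np.load(f'pics/{n}.npz')['im'] for n in('t3','s3','w4','s4')]
r=lambda i:cv2.resize(i,(380,290),interpolation=2)
cv2.imwrite('pics/m5.png',np.vstack([np.hstack([r(s[120:215,295:420]),r(s4[120:215,295:420])]),np.hstack([r(t[165:285,180:337]),r(w[100:340,160:475])])]))
"
```

```text
scene hub [0.45204259 0.33406396 0.046     ]
[0.44736688 0.33773008 0.03353958] 0.0848792606258372 [-0.03711518 -0.40080401  1.04484626] 14.6583
0.05 0.05031694151113593 0.0 15.25 [ 0.90073971 -0.47646287 -0.4334082 ]
0.04 0.03966043340284627 0.0 15.5083 [0.22191139 0.43873095 0.18199394]
0.03 0.029921621966870468 0.17239831387996674 15.7667 [-1.03642243 -0.33254912  0.62488167]
0.026 0.025912904340840197 2.2005902248457687 15.9917 [-0.37333207  0.30876063  3.75677517]
```

View pics/m5.png

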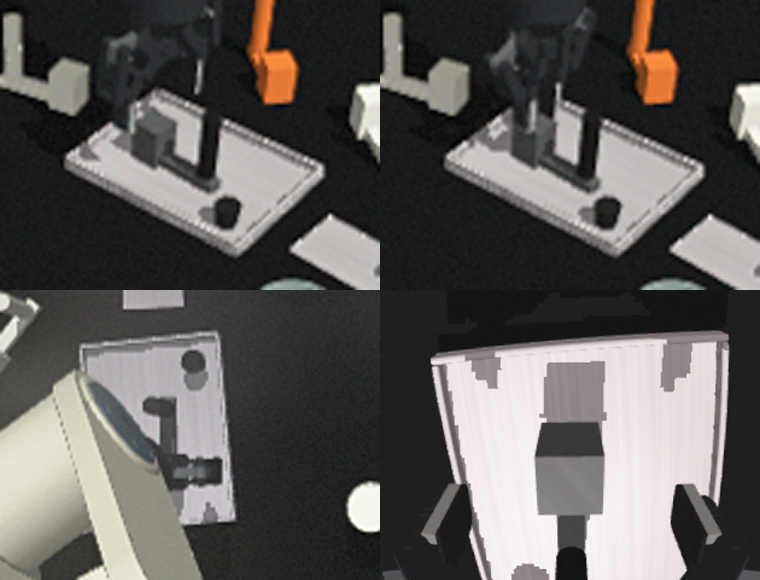

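```bash
python3 -c "
from h import *
print(bot.tcp_to_tips)
for z in(.02,.03,.04,.05,.06): print(z,atz('w4',226,266,z,True),atz('w4',413,266,z,True))
g=lambda x,y:(160+(x-380)/1.206,100+(y-290)/1.206)
for p in((537,457),(605,457),(605,515),(537,515)): print(atz('w4',*g(*p),.046,True))
o=get_obs();print(o['position'],R.from_quat(o['orientation']).as_matrix().round(3).tolist(),o['gripper_width'],o['grip_force'],o['wrist_force'],o['ft_torque'])
"
```

```text
0.017
0.02 [0.46749229 0.27707053 0.02      ] [0.46546115 0.39971081 0.02      ]
0.03 [0.46134214 0.28051125 0.03      ] [0.45943082 0.3959166  0.03      ]
0.04 [0.45519199 0.28395198 0.04      ] [0.4534005 0.3921224 0.04     ]
0.05 [0.44904184 0.28739271 0.05      ] [0.44737017 0.3883282  0.05      ]
0.06 [0.4428917  0.29083343 0.06      ] [0.44133985 0.384534   0.06      ]
[0.43318226 0.32238327 0.046     ]
[0.43267761 0.35143706 0.046     ]
[0.46279708 0.353216   0.046     ]
[0.46333404 0.3217043  0.046     ]
[0.44705291 0.33760736 0.03324019] [[-1.0, -0.018, 0.0], [-0.018, 1.0, 0.0], [-0.0, 0.0, -1.0]] 0.025907939496221225 2.4258563680473344 [-0.55324251 -0.22719698  5.25716548] [-0.19819074  0.07788172 -0.02506986]
```

The pads are resting on the hub's top edge: 5 N upward at 26 mm width, so the tips are really at about z = 0.046. The tips stand roughly 28 mm farther back than stated, so I'll re-grip 26 mm lower, checking the force.

```bash
python3 -c "
from h import *
hand.move_gripper(.085)
for z in(.02,.008): bot.servo_line([.4469,.3375,z],velocity=.06);print(get_obs()['wrist_force'])
hand.move_gripper(.034,40);o=get_obs();print(o['gripper_width'],o['grip_force'],o['wrist_force'])
hand.move_gripper(.02,60);o=get_obs();print(o['gripper_width'],o['grip_force'],o['wrist_force'],o['position'],o['time_s'])
"
```

```text
[ 0.65109461 -0.57028817  0.11993378]
[ 0.1261616   0.99192488 -0.69421552]
0.03417118154545323 0.0 [0.73292622 0.00773575 0.1448213 ]
0.028888478373668678 59.77653121808544 [-1.60972813  0.08573862  5.24481735] [0.44698675 0.33757953 0.00830514] 18.1333
```

```bash
python3 -c "
from h import *
hand.move_gripper(.02,100)
bot.servo_line([.4469,.3375,.15],velocity=.15)
o=get_obs();print(o['gripper_width'],o['grip_force'],o['wrist_force'],o['ft_torque'])
bot.reach([.5923,-.0450,.14],down(np.pi+.31)); bot.dwell(.2)
o=get_obs();print(o['position'],o['wrist_force'],o['ft_torque'],o['time_s'],o['gripper_width'],o['joint_pos'])
W=lambda:np.mean([get_obs()['wrist_force'] for _ in range(3)],0)
b=W();
bot.servo_line([.5923,-.0450,.110],velocity=.1)
snap('scene','s5');print(W()-b)
i=np.load('pics/s5.npz')['im']; cv2.imwrite('pics/m6.png',cv2.resize(i[150:300,200:360],None,fx=4,fy=4,interpolation=2))
"
```

```text
0.028303314929558624 98.63045688718557 [ 0.06613764  0.41467532 -2.20376776] [-0.07977746  0.09218244  0.01844294]
[ 0.59232049 -0.04405783  0.14004934] [-0.25151756  0.2523329  -1.49357246] [-0.03522717  0.09921377 -0.02319266] 21.1667 0.028468108614798458 [-7.68135048e-02  3.90242642e-01  1.77166424e+00  8.66645780e-05
  9.79643382e-01 -1.95892087e+00]
[1.32419636 0.10082131 0.42713643]
```

View pics/m6.png

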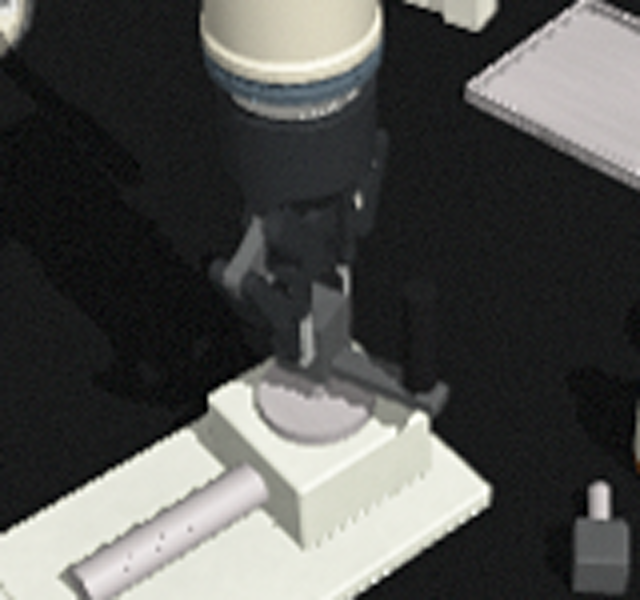

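The picture shows the crank held upright, hub directly over the spindle at about (310,380). Next I'll descend with force checks.

```bash
cat >> h.py <<'E'
def W(n=3):
    r=[]
    for _ in range(n): o=get_obs();r.append(np.r_[o['wrist_force'],o['ft_torque']]);bot.dwell(.01)
    return np.mean(r,0)
E
python3 -c "
from h import *
xy=[.5923,-.0450];z=.110
q=down(np.pi+.31)
while z>.0843:
    z-=.0015; bot.servo_line([*xy,z],q,velocity=.03); f=W()
    o=get_obs();print(round(z,4),o['position'].round(4),f.round(2))
    if f[2]>3.5 or np.hypot(*f[:2])>8: break
print(o['time_s'])
"
```

```text
0.1085 [ 0.5925 -0.045   0.1088] [ 0.1   0.34 -2.22 -0.02  0.07  0.01]
0.107 [ 0.5922 -0.045   0.107 ] [ 0.56  0.41 -2.05 -0.03  0.04 -0.01]
0.1055 [ 0.5922 -0.045   0.1054] [ 0.3  -0.03 -1.97 -0.02  0.03  0.01]
0.104 [ 0.5922 -0.045   0.1039] [ 0.68  0.02 -1.69 -0.02  0.06 -0.02]
0.1025 [ 0.5922 -0.045   0.1024] [-0.56  0.25 -1.91  0.03  0.08  0.  ]
0.101 [ 0.5922 -0.045   0.1009] [-0.4  -0.22 -1.85 -0.05  0.06 -0.02]
0.0995 [ 0.5922 -0.045   0.0994] [-0.33 -0.04 -2.28  0.01  0.07 -0.02]
0.098 [ 0.5922 -0.045   0.0979] [-0.31  0.27 -1.52  0.    0.09 -0.03]
0.0965 [ 0.5923 -0.045   0.0964] [ 0.21 -0.42 -2.22 -0.01  0.08  0.03]
0.095 [ 0.5922 -0.045   0.0949] [ 0.23 -0.29 -1.75 -0.02  0.07 -0.03]
0.0935 [ 0.5922 -0.045   0.0934] [ 0.58 -0.36 -2.18 -0.01  0.06 -0.01]
0.092 [ 0.5923 -0.045   0.0919] [-0.06 -0.26 -2.79 -0.01  0.03  0.01]
0.0905 [ 0.5922 -0.045   0.0904] [ 0.24  0.31 -1.64 -0.01  0.06  0.01]
0.089 [ 0.5922 -0.045   0.0889] [-0.09 -0.52 -2.13 -0.01  0.07  0.01]
0.0875 [ 0.5922 -0.045   0.0874] [ 0.2   0.08 -1.56 -0.02  0.06 -0.  ]
0.086 [ 0.5922 -0.045   0.0859] [-0.26 -0.38 -1.79 -0.03  0.03  0.01]
0.0845 [ 0.5924 -0.045   0.0845] [-0.07 -0.25 -2.06 -0.05 -0.   -0.01]
0.083 [ 0.5924 -0.045   0.0844] [-5.58  0.66 14.03  0.13  0.88  0.02]
26.6167
```

```bash
python3 -c "
from h import *
p=np.array([.5923,-.0450,.0842])
bot.servo_line(p,down(np.pi+.31),velocity=.03);print(W().round(2),get_obs()['time_s'])
q=kinematics.solve_ik(p,down(np.pi+.31)); print(q,get_obs()['joint_pos'])
q0=q[5]; k=0
while q[5]<2.95:
    tr=q[5]-q0; q[5]+=.09 if tr<1.7 else .02
    bot.goto_joints(q); f=W(2); k+=1; o=get_obs()
    if k%6==1 or f[5]>.4: print(round(q[5]-q0,3),round(o['joint_pos'][5]-q0,3),f.round(2),round(o['time_s'],2))
    if f[5]>.6 or np.linalg.norm(f[:3])>25: print('STOP');break
    if o['time_s']>48: break
"
```

```text
[-0.81 -0.46  4.14  0.04  0.23  0.05] 26.8917
[-0.07835456  0.46233211  1.80781162  0.          0.87144892 -1.95915089] [-7.83508191e-02  4.62000932e-01  1.80758413e+00 -1.40422249e-05
  8.71611097e-01 -1.95918597e+00]
0.09 0.088 [-1.17  1.41  4.96  0.16  0.15 -0.05] 27.16
0.63 0.628 [-2.87  2.46  7.24  0.42  0.38  0.01] 28.76
1.17 1.168 [-2.27  2.86  6.41  0.44  0.33 -0.  ] 30.36
1.71 1.708 [-2.08  3.24  6.79  0.48  0.39  0.02] 31.96
1.83 1.827 [-2.07  3.01  6.52  0.51  0.31  0.13] 33.56
1.95 1.947 [-2.17  2.97  6.4   0.5   0.31  0.14] 35.16
2.07 2.067 [-1.29  3.07  5.8   0.5   0.32  0.17] 36.76
2.19 2.187 [-1.17  3.74  6.15  0.48  0.28  0.2 ] 38.36
2.31 2.307 [-1.73  3.41  5.78  0.5   0.31  0.13] 39.96
2.43 2.427 [-1.98  3.25  6.07  0.52  0.31  0.17] 41.56
2.47 2.467 [-1.59  3.34  5.88  0.49  0.26  0.53] 42.09
2.49 2.486 [-2.4   3.24  6.85  0.51  0.3   0.73] 42.36
STOP
```

```bash
python3 -c "
from h import *
o=get_obs();q=np.array(o['joint_pos']);q[5]-=.022;bot.goto_joints(q)
print(W().round(2))
p=get_obs()['position'];
bot.servo_line([p[0],p[1],.115],velocity=.06);print(W().round(2),get_obs()['gripper_width'])
bot.servo_line([p[0],p[1],.17],velocity=.15)
bot.reach([.4469,.3375,.10],down(np.pi+.018))
bot.servo_line([.4469,.3375,.013],down(np.pi+.018),velocity=.1);print(W().round(2),get_obs()['time_s'])
z=.013
while z>.004:
    z-=.0015;bot.servo_line([.4469,.3375,z],velocity=.03);f=W(2)
    if f[2]>1.5: break
print(z,f.round(2),get_obs()['time_s'])
"
```

```text
[-1.41  1.15  3.97  0.11  0.19  0.45]
[-0.03  0.02 -1.57  0.03 -0.   -0.01] 0.02800768485624165
[ 0.04 -0.1  -2.28  0.01  0.03  0.  ] 46.4083
0.007000000000000001 [-4.96e+00 -3.07e+00  1.80e+01 -5.20e-01  7.70e-01  1.00e-02] 47.475
```

```bash
python3 -c "
from h import *
bot.servo_line([.4469,.3375,.0083],velocity=.03);print(W(2).round(2))
hand.move_gripper(.085);o=get_obs();print(o['gripper_width'])
bot.servo_line([.4469,.3375,.15],velocity=.15)
bot.reach([.40,-.15,.30],down(np.pi)) ; print(get_obs()['time_s'],W(2).round(2))
snap('top','t9');snap('scene','s9')
for a,b,r in(('top0','t9',(205,175,285,275)),('scene0','s9',(310,140,405,205))):
    x,y=[np.load(f'pics/{n}.npz')['im'][r[1]:r[3],r[0]:r[2]].astype(float).mean(2) for n in(a,b)]
    m=np.argwhere(abs(x-y)>30);print(a,len(m),m[:12].tolist())
    for im in(x,y): 
        k=np.argwhere(im[20:75,30:55]<75) if a=='top0' else np.argwhere(im[10:45,25:60]<60);print(k.mean(0),len(k))
# plate: image shift in scene, and spindle
x,y=[np.load(f'pics/{n}.npz')['im'][250:330,120:215].astype('uint8') for n in('scene0','s9')]
d=np.argwhere(cv2.absdiff(x,y).max(2)>30);print('plate diff',len(d),d.mean(0)+[250,120])
"
```

```text
[-1.13 -0.26  4.51 -0.04  0.16  0.01]
0.08490043668276034
51.2833 [-0.01 -0.21 -0.67  0.01 -0.   -0.  ]
top0 29 [[46, 48], [47, 48], [48, 48], [49, 48], [50, 48], [51, 48], [52, 48], [53, 48], [54, 48], [55, 48], [56, 48], [57, 48]]
[25.81904762 14.03333333] 210
[25.39393939 13.74747475] 198
scene0 3 [[27, 23], [28, 23], [33, 48]]
[13.19166667 21.01944444] 360
[13.07821229 20.91340782] 358
plate diff 1307 [296.65416985 169.21423106]
```

```bash
python3 -c "
from h import *
print(hand_in())"
```

```text
the job is handed in; nothing more can be done
None
```

The job is handed in: I turned the crank about 2.47 rad clockwise to the stop (about 11 N at the handle), so the plate should be up by about 25 mm, though I did not measure its final height. The crank then went back flat in the tray, within about 1 mm of its start, at 51 s. My first try at picking it up closed above the hub and left it unmoved.

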